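# Load a tray of sweets into the dry cabinet's transfer lock

## Task

Load the tray of sweets into the dry cabinet's transfer lock without letting damp air through: first press the inner door's lever firmly down with the fingers until you feel it hard shut, and only then slide the outer hatch fully open. Lower the tray, sweets on it, over the two locating pins until it lies flush on the chamber floor, without dropping it, let go, and slide the hatch fully shut again, leaving the other things on the worktop where they are.

Things in the scene. Friction and masses are not known exactly. Their poses are not given: they have to be found in the camera images.
- dry_cabinet: Fixed white and metal dry cabinet, 357 mm wide, 320 mm tall, front to the robot, turned up to 0.1 rad. Frame: x away from the robot, y left, z up; origin on the worktop midway between the pins. Low in front is its transfer lock, a chamber (inside x -121 to 68, y -83 to 83 mm, floor z = 25 mm) under a face sloping 28 degrees, rising away from the robot from the front lip (x -125, z 90 mm).
- panel_edge (a point): Middle of the lower edge of the cabinet's front panel (x +20, y 0, z 158 mm of its frame). The panel rises from here to z = 320 mm and overhangs the chamber's rear: a gripper over the pins must lean 25 to 45 degrees, wrist towards the robot. The lock's opening spans from the front lip to this edge. Left of the chamber (y 83 to 262 mm) a closed bay has the same slope; the hatch slides over it.
- pin_nest (a point): Point on the chamber floor midway between the two steel locating pins, which stand at y = +53 and -53 mm of the cabinet's frame. Pins: 10 mm thick for 7 mm, then tapering to 4 mm at their tops, 15 mm above the floor.
- inner_door (a joint): Inner door behind the chamber: a steel flap in one piece with a lever outside the right wall. rad; 0 = shut on its stop, grows as the lever rises (to 1.0). Hinge axis along the cabinet's y at x 78, z 34 mm of its frame. Starts shut or up to 0.3 rad ajar, stays where left; about 3 N on the lever's plate moves it, at 0 it stops dead; a firm press there is 8 to 15 N.
- lever_plate (a point): Centre of the top face of the lever's black thumb plate, 46 mm (x) by 40 mm (y), level when the door is shut; to be pressed down. It follows an arc of 150 mm radius about the hinge axis.
- lever_home (a point): Where the centre of the thumb plate's top face lies when the inner door is fully shut (fixed to the cabinet; x -55, y -128, z 103 mm of its frame).
- outer_hatch (a joint): Outer door: clear hatch in a metal frame that slides along the cabinet's +y (to the left) in rails on the sloping face. m; 0 = shut, 0.168 = fully open at its stop. About 3 N moves it; it stays where left.
- hatch_grip (a point): Grip point on the hatch's black upright grip, 11 mm below its top. The grip is 14 mm wide (y), 52 mm long up the slope, and stands 39 mm out of the hatch's face, square to it (28 degrees from vertical, leaning to the robot); this point is 28 mm above the hatch's face along that direction.
- transfer_tray: Loose aluminium tray plate, 100 mm (x) by 137 mm (y) by 4 mm, 0.16 kg, with a 13 mm round hole at y = -53 and a 13 by 17 mm slot (long in y) at y = +53 mm; it fits the pins either way round. Origin at the centre of its underside, z up. A low rim (11 mm high) holds the sweets cup in its middle. A bail handle spans it along x on posts 46 mm either side, 61 mm high.
- tray_grip (a point): Middle of the tray's handle: a black bar along the tray's x, 64 mm long, 12 mm wide (y) and 12 mm high, its centre 55 mm above the tray's underside; free height of 33 mm over the cup below its centre.
- sweets_cup: Black cup with four green sweets, 80 x 80 x 18 mm, standing loose inside the tray's rim; origin at the centre of its underside, z up. It rides with the tray.
- kitchen_timer: Bystander: white digital timer lying flat, 62 x 66 x 20 mm, origin under its centre.
- measure_spoon: Bystander: steel measuring spoon, 41 x 116 x 13 mm, origin under its centre.
- wood_stamp: Bystander: turned wooden stamp, 38 mm wide, 55 mm tall, origin under its centre.
- jar_amber: Bystander: small amber screw jar, 38 mm wide, 60 mm tall, origin under its centre.
- nozzle_1: Bystander: steel piping nozzle, cone 26 mm wide, 32 mm tall, origin under its centre.
- clear_pack_3: Bystander: clear pack with a green sweet, 65 x 61 x 35 mm, origin under its centre.
There are look-alikes about, which are no part of the job. There is more than one size of the transfer_tray; the job needs the larger.

How it is judged (in metres and radians):
On the way, in this order (a step that is already met when the one before it is completed fails the run):
1. the inner door's lever is pressed by the fingers (over 5 N) with the door shut (within 0.025 rad) and the hatch still shut (contact force between the fingers and inner_door above 5 N and value of joint inner_door below 0.025 rad and value of joint outer_hatch below 0.01 m), for 0.1 s.
2. the hatch is slid fully open (over 155 mm), the inner door still shut (value of joint outer_hatch above 0.155 m and value of joint inner_door below 0.04 rad), for 0.1 s.
3. the tray lies flush on the chamber floor over both pins, let go (z of transfer_tray in the frame of pin_nest below 0.0035 m and horizontal distance between transfer_tray and pin_nest below 0.005 m and angle between transfer_tray's own z axis and vertical below 0.05 rad and contact force between the fingers and transfer_tray below 0.1 N), for 0.2 s.
At the end, for the whole second after the job is handed in: Hatch shut within 5 mm, inner door shut within 0.04 rad, tray at rest flush on the chamber floor over both pins (within 3.5 mm in height, 5 mm sideways, 0.05 rad of level), the sweets cup standing inside the tray's rim (value of joint outer_hatch below 0.005 m and value of joint inner_door below 0.04 rad and z of transfer_tray in the frame of pin_nest below 0.0035 m and horizontal distance between transfer_tray and pin_nest below 0.005 m and angle between transfer_tray's own z axis and vertical below 0.05 rad and z of sweets_cup in the frame of transfer_tray below 0.009 m and horizontal distance between sweets_cup and transfer_tray below 0.012 m and linear speed of transfer_tray below 0.02 m/s); the robot touches nothing.
It fails at once if the hatch is opened more than 10 mm while the inner door is not shut (over 0.04 rad) (value of joint outer_hatch above 0.01 m and value of joint inner_door above 0.04 rad).
It fails at once if the sweets cup comes off the tray or is tipped over 30 degrees (distance between sweets_cup and transfer_tray above 0.03 m or angle between sweets_cup's own z axis and vertical above 0.52 rad).
It fails at once if a bystander is moved more than 30 mm (distance of any of kitchen_timer, measure_spoon, wood_stamp, jar_amber, nozzle_1, clear_pack_3 from where it was at the start of the episode above 0.03 m).
It fails at once if the tray is dropped (moving faster than 0.45 m/s out of the fingers) (linear speed of transfer_tray above 0.45 m/s and contact force between the fingers and transfer_tray below 0.1 N).
It also fails if it takes over 72 s, if anything falls off the work surface, if the arm or the gripper's body presses on something with over 40 N, if the wrist force passes 120 N, or if a joint passes its speed limit or range.

## Robot

A 6-joint arm with a two-finger parallel gripper is mounted at the origin on a cart in front of the work surface, level with it; the furniture and walls round the work are solid. World frame = base frame: x ahead of the robot, y to its left, z up, the work surface at z = 0. Lengths are in mm, angles in rad, forces in N, time in s.
With the tool pointing down it reaches from about 375 to 900 mm from the base axis. Payload 3.1 kg.
Tool frame: the origin (TCP) lies between the finger pads; the fingertips stand 11 mm ahead of it and the grasp point (between the pads) lies 8 mm behind it (manip.tip_reach is the distance from the TCP to the fingertips, in mm); z points along the fingers, y is the line along which they close (so a half turn about z gives the same grasp; the last joint's range is limited). The gripper opens to 87 mm and grips with 3 to 60 N. Pads are 19 mm wide; open, the fingers measure 117 mm over their backs; the gripper's body (75 mm by 190 mm) begins 51 mm behind the grasp point.
Start: joints at [1.038, 0.527, 1.433, -0, 1.181, -0.178], TCP at [216.499, 586.281, 233.548] pointing down, gripper open.
Joint ranges: [-3.08, 3.08], [-0.75, 2.2], [0.22, 2.44], [-1.43, 4.57], [0, 2.65], [-2.85, 2.85]. Speed limits (rad/s): [2.79, 2.79, 3.14, 3.14, 3.14, 3.14].

## Interface

Orientations are given as a 3x3 rotation matrix whose columns are the frame's x, y, z axes.
In Python, from cell import manip, kinematics, cams, workorder, models gives the robot as it stands. Calls block until the motion is done:
- manip.movep(position, orientation): joint-space move of the TCP to a pose.
- manip.movel(position, ori=None, velocity=150): straight line of the TCP; ori=None keeps the orientation; velocity is the mean speed in mm/s.
- manip.move_joints(angles): joint-space move.
- manip.open_gripper() and manip.close_gripper(strength=None): open the fingers fully, or close them until they stop; strength is the grip in N (None keeps the last).
- manip.wait(seconds).
- kinematics.solve_ik(position, orientation): joint angles nearest the present ones, or None.
- cams.camera(name): name is "side" or "top" or "wrist"; returns (picture, depth): 480x640x3 uint8, red, green, blue; 480x640 float32, mm along the optical axis (not along the pixel's ray), 0 where there is no reading.
- cams.camera_info(name): a dict with "fov_y" (degrees; the focal length in pixels is half the picture's height over the tangent of half this angle, whatever the lens; pixels are square), "cx", "cy" (the principal point, pixels), "view" (4x4, takes a point from world to camera coordinates); the wrist camera has in their place "hand_eye" (4x4, takes a point from camera to tool coordinates, whose origin is the TCP and whose axes are the flange's). Camera axes: x right, y down, z forward; pixel columns grow to the right and rows downward; lengths in mm; the calibration is good to about 2 mm. A picture is of the moment at which its call begins: read the wrist's pose just before it. camera_info takes no time and is no camera call.
A pose or a line that the arm cannot do raises manip.PlanningError and nothing moves.
- workorder.hand_in(): hands the job in; it is judged then, once.
Trained networks look in the newest picture that a camera, given by its name, has taken for a name from the list of things; names that differ only in an ending like _2 or _b are one class to them, and where a whole thing is asked for, a point or a joint stands for the part that bears it (a point fixed in the world has none). Each returns a list of dicts, best first, with "confidence" (0 to 1); they miss things now and then, are a little off and sometimes report something else, mostly with a low value. They report only what shows in the picture. A call takes as long as a camera call. They do not tell look-alikes from the thing itself.
- models.recognise(camera, name): "at" ([x, y, z] in mm, in world coordinates, good to about 4 mm: the middle of the surface that is visible of it).
- models.masks_of(camera, name): "mask" (480x640 bool, what is visible of it).
- models.landmark_of(camera, name): "at" ([x, y, z] in mm, in world coordinates, good to about 4 mm: a listed point, or the origin of a listed thing).
Readings, each from a call of its own:
- manip.current_t(): time.
- manip.current_joint_pos(): joint angles.
- manip.current_qd(): joint speeds.
- manip.current_tau(): joint torques, N m.
- manip.current_position(): TCP position.
- manip.current_tcp_rot(): TCP orientation.
- manip.current_force(): force on the tool from outside, world axes, zero at the start.
- manip.current_wrist_torque(): the same for the moment, N m.
- manip.current_opening(): opening from 0.0 (shut) to 1.0 (fully open).
- manip.current_finger_force(): force on a finger pad.
Only numpy, scipy, OpenCV 4.12 (cv2) and the standard library are available. Lean on these libraries where they do the work, as an engineer would, in place of code of your own. Each camera call takes 0.05 s, during which the arm holds its last target. There are 200 camera calls.

## Working session

There is one attempt and no reset: what is moved stays moved. The work goes in short steps, each a Python script; the robot and the scene stay as the last script left them, time stands still between calls to the robot, and variables do not carry over. Pictures are saved under pics/ and viewed, at most 10 in all, crops included, and the job is handed in when it is done.

```bash
mkdir -p pics; ls
python3 - <<'E'
from cell import manip, kinematics, cams, workorder, models
import cv2, numpy as np
for n in ["top","side"]:
    im,d=cams.camera(n); cv2.imwrite(f"pics/{n}0.png",im[:,:,::-1]); print(n,np.round(cams.camera_info(n)["view"],3).tolist(),cams.camera_info(n)["fov_y"])
    for t in ["panel_edge","pin_nest","lever_plate","lever_home","hatch_grip","tray_grip","transfer_tray","sweets_cup","dry_cabinet","kitchen_timer","jar_amber"]:
        print(t,[(np.round(r["at"]).tolist(),round(r["confidence"],2)) for r in models.landmark_of(n,t)][:3])
print(manip.current_t())
E
```

```text
pics
top [[0.309, -0.951, 0.003, -271.14], [-0.909, -0.296, -0.292, 457.82], [0.279, 0.087, -0.956, 1090.261], [0.0, 0.0, 0.0, 1.0]] 52.10506581862612
panel_edge [([611.0, -62.0, 159.0], 0.61), ([566.0, -194.0, 128.0], 0.19)]
pin_nest []
lever_plate [([567.0, -193.0, 128.0], 0.88)]
lever_home [([546.0, -192.0, 103.0], 0.83)]
hatch_grip [([521.0, -70.0, 147.0], 0.85), ([500.0, -364.0, -1.0], 0.61)]
tray_grip [([400.0, -520.0, 39.0], 0.81), ([567.0, -194.0, 126.0], 0.72), ([499.0, -366.0, 56.0], 0.55)]
transfer_tray [([503.0, -364.0, -1.0], 0.97), ([403.0, -522.0, -1.0], 0.83)]
sweets_cup [([503.0, -366.0, 5.0], 0.61)]
dry_cabinet [([592.0, -66.0, 1.0], 0.74)]
kitchen_timer [([328.0, 178.0, -0.0], 0.74), ([377.0, -9.0, -4.0], 0.46)]
jar_amber [([683.0, -254.0, 0.0], 0.7), ([564.0, -195.0, 130.0], 0.51)]
side [[-0.726, -0.687, 0.009, 297.198], [-0.602, 0.63, -0.491, 468.888], [0.332, -0.362, -0.871, 995.693], [0.0, 0.0, 0.0, 1.0]] 55.186861393059445
panel_edge [([333.0, 176.0, 0.0], 0.66), ([617.0, -62.0, 158.0], 0.58)]
pin_nest [([334.0, 175.0, 3.0], 0.3)]
lever_plate [([564.0, -196.0, 130.0], 0.5)]
lever_home [([550.0, -192.0, 103.0], 0.8)]
hatch_grip [([522.0, -64.0, 148.0], 0.8), ([332.0, 176.0, 2.0], 0.69)]
tray_grip [([400.0, -525.0, 38.0], 0.71), ([505.0, -372.0, 53.0], 0.6)]
transfer_tray [([398.0, -523.0, -3.0], 0.66), ([506.0, -364.0, 1.0], 0.63)]
sweets_cup [([506.0, -369.0, 4.0], 0.58), ([638.0, -401.0, 0.0], 0.21)]
dry_cabinet [([590.0, -59.0, 1.0], 0.58)]
kitchen_timer [([332.0, 175.0, 3.0], 0.79)]
jar_amber [([685.0, -254.0, 0.0], 0.67)]
1.2
```

View pics/top0.png

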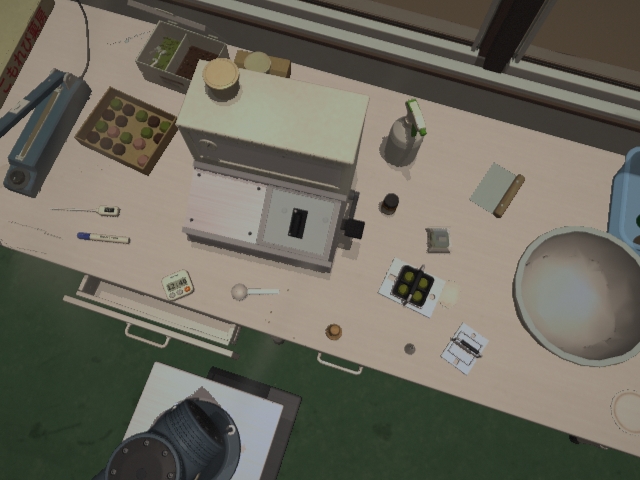

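View pics/side0.png

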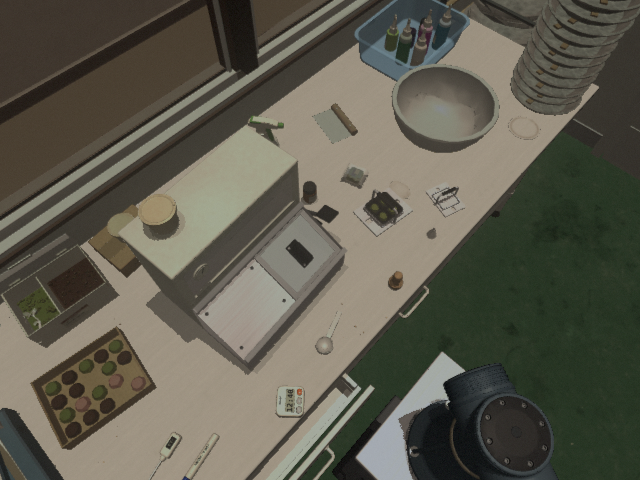

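```bash
cat > h.py <<'E'
from cell import manip, kinematics, cams, workorder, models
import cv2, numpy as np
from scipy.spatial.transform import Rotation as R
def cloud(n):
    i=cams.camera_info(n)
    if n=="wrist":
        T=np.eye(4);T[:3,:3]=manip.current_tcp_rot();T[:3,3]=manip.current_position();M=T@np.array(i["hand_eye"])
    else: M=np.linalg.inv(np.array(i["view"]))
    im,d=cams.camera(n)
    f=240/np.tan(np.radians(i["fov_y"]/2)); v,u=np.mgrid[:480,:640]
    P=np.stack([(u-i["cx"])/f*d,(v-i["cy"])/f*d,d],-1)@M[:3,:3].T+M[:3,3]; P[d<=0]=np.nan
    return im,P
def ransac(P,tol=2,n=400,cond=lambda nn:True):
    rng=np.random.default_rng(0);best=None;bc=0
    for _ in range(n):
        a,b,c=P[rng.choice(len(P),3,False)];nn=np.cross(b-a,c-a);l=np.linalg.norm(nn)
        if l<1e-6: continue
        nn/=l
        if not cond(nn): continue
        m=abs((P-a)@nn)<tol
        if m.sum()>bc: bc=m.sum();best=m
    Q=P[best];c=Q.mean(0);nn=np.linalg.svd(Q-c,full_matrices=False)[2][2]
    return c,nn,bc
E
python3 - <<'E'
from h import *
for n in ["top","side"]:
    im,P=cloud(n); F=P.reshape(-1,3); F=F[~np.isnan(F[:,0])]
    def box(x0,x1,y0,y1,z0,z1): return F[(F[:,0]>x0)&(F[:,0]<x1)&(F[:,1]>y0)&(F[:,1]<y1)&(F[:,2]>z0)&(F[:,2]<z1)]
    B=box(560,680,-160,220,180,310)
    c,nn,k=ransac(B,cond=lambda a:abs(a[2])<.2); nn*=np.sign(nn[0]); print(n,"panel",c.round(1),nn.round(3),k,"yaw",np.arctan2(nn[1],nn[0]))
    B=box(470,600,-130,220,90,160)
    c,nn,k=ransac(B,cond=lambda a:abs(a[2])>.6); nn*=np.sign(nn[2]); print("slope",c.round(1),nn.round(3),k,"yaw",np.arctan2(-nn[1],-nn[0]),"tilt",np.degrees(np.arccos(nn[2])))
    T=F[abs(F[:,2]-320)<6]; r=cv2.minAreaRect(T[(T[:,0]>550)][:,:2].astype(np.float32)); print("toprect",r)
    for t in ["inner_door","outer_hatch"]:
        for m in models.masks_of(n,t)[:2]:
            Q=P[m["mask"]];Q=Q[~np.isnan(Q[:,0])]; 
            if len(Q): print(t,round(m["confidence"],2),len(Q),np.percentile(Q,[2,50,98],axis=0).round().tolist())
    B=box(500,630,-220,-170,85,150); 
    if len(B)>10: c,nn,k=ransac(B,cond=lambda a:abs(a[2])>.8); print("lever",c.round(1),(nn*np.sign(nn[2])).round(3),k)
    for m in models.masks_of(n,"transfer_tray")[:3]:
        Q=P[m["mask"]];Q=Q[~np.isnan(Q[:,0])]; Q=Q[(Q[:,2]<90)&(Q[:,2]>1)]
        h=Q[Q[:,2]>Q[:,2].max()-12]
        print("tray",round(m["confidence"],2),len(Q),"rect",cv2.minAreaRect(Q[:,:2].astype(np.float32)),"h",cv2.minAreaRect(h[:,:2].astype(np.float32)),np.percentile(Q[:,2],99))
print(manip.current_t())
E
```

```text
top panel [609.4  23.9 242.5] [0.997 0.079 0.015] 3009 yaw 0.0791913593389874
slope [534.2  35.8 122.5] [-0.467 -0.014  0.884] 4407 yaw 0.029736213899478597 tilt 27.85109132623126
toprect ((794.5123901367188, -150.45779418945312), (303.0101318359375, 811.92333984375), 31.695392608642578)
inner_door 0.65 425 [[540.0, -210.0, 44.0], [569.0, -184.0, 127.0], [674.0, -168.0, 134.0]]
inner_door 0.28 4705 [[475.0, -148.0, 91.0], [537.0, -68.0, 126.0], [598.0, 18.0, 159.0]]
outer_hatch 0.56 4721 [[475.0, -148.0, 92.0], [537.0, -68.0, 126.0], [598.0, 19.0, 159.0]]
outer_hatch 0.33 30705 [[458.0, -159.0, 43.0], [608.0, 16.0, 238.0], [753.0, 195.0, 372.0]]
lever [ 560.1 -191.6  128.8] [ 0.173 -0.031  0.984] 221
tray 0.84 1264 rect ((506.6426696777344, -364.33734130859375), (139.71975708007812, 109.49701690673828), 81.9059066772461) h ((503.9305419921875, -364.4822692871094), (12.312591552734375, 90.44136810302734), 81.35311889648438) 63.615784419951254
tray 0.82 1009 rect ((400.188720703125, -520.0281372070312), (72.89517211914062, 98.37777709960938), 70.31565856933594) h ((400.2728271484375, -
[... 498 characters left out ...]
06 [[543.0, -277.0, -2.0], [570.0, -192.0, 127.0], [641.0, -173.0, 134.0]]
outer_hatch 0.61 4011 [[480.0, -148.0, 92.0], [539.0, -61.0, 127.0], [600.0, 16.0, 158.0]]
lever [ 564.6 -192.   128.4] [0.219 0.048 0.975] 185
tray 0.75 801 rect ((511.1607666015625, -366.9869079589844), (138.7410430908203, 110.51921844482422), 81.50630187988281) h ((505.39813232421875, -364.9266052246094), (12.452361106872559, 93.40436553955078), 80.72991943359375) 63.47124554557968
tray 0.7 625 rect ((404.7300720214844, -522.98046875), (74.34947967529297, 99.71914672851562), 70.0459976196289) h ((403.78070068359375, -521.3438720703125), (65.3206558227539, 9.493122100830078), 72.0970458984375) 45.992864782139506
1.6
```

```bash
cat >> h.py <<'E'
def rot(lean,yaw,s=1):
    c,k=np.cos(yaw),np.sin(yaw); z=np.array([np.sin(lean)*c,np.sin(lean)*k,-np.cos(lean)]); y=s*np.array([-k,c,0])
    return np.stack([np.cross(y,z),y,z],1)
def C(p,O,yaw): # cabinet->world
    return np.array([O[0],O[1],0])+R.from_euler('z',yaw).apply(p)
E
python3 - <<'E'
from h import *
print(manip.current_tcp_rot().round(2).tolist(), np.round(cams.camera_info("wrist")["hand_eye"],2).tolist(),cams.camera_info("wrist")["fov_y"])
O=[594,-62];yw=.077;d=np.radians
for s in (1,-1):
    for nm,p,l,y in [("lever",C([-55,-128,112],O,yw),0,yw),("hatch",[521,-68,140],d(28),yw),("hatchopen",[508,100,140],d(28),yw),("tray",[505,-364,50],d(33),-.15),("trayup",[505,-364,300],d(33),-.15),("over",C([0,0,250],O,yw),d(33),yw),("nest",C([4,0,73],O,yw),d(33),yw)]:
        q=kinematics.solve_ik(list(p),rot(l,y,s)); print(s,nm,None if q is None else np.round(q,2))
for s in (-1,1):
  try: manip.movep([500,-110,390],rot(d(10),yw,s)); break
  except manip.PlanningError as e: print(s,e)
im,P=cloud("wrist"); cv2.imwrite("pics/w1.png",im[:,:,::-1]); np.save("w1.npy",P)
for t in ["panel_edge","lever_plate","lever_home","hatch_grip","dry_cabinet","pin_nest"]:
    print(t,[(np.round(r["at"]).tolist(),round(r["confidence"],2)) for r in models.landmark_of("wrist",t)][:3])
print(manip.current_t())
E
```

```text
[[-0.94, 0.35, 0.0], [0.35, 0.94, 0.0], [0.0, 0.0, -1.0]] [[-0.0, -0.97, -0.26, 70.63], [1.0, -0.0, 0.0, -2.8], [-0.0, -0.26, 0.97, -150.37], [0.0, 0.0, 0.0, 1.0]] 58.71800004546222
1 lever [-0.53  0.63  1.65 -0.    0.86 -2.18]
1 hatch None
1 hatchopen [-0.06  0.48  2.15  1.09  0.07 -2.78]
1 tray [-1.01  0.76  1.93  1.47  0.43  2.48]
1 trayup [-1.01  0.31  1.75  0.63  0.78 -2.82]
1 over [-0.42  0.33  1.91  0.63  0.46 -2.58]
1 nest [-0.42  0.7   2.03  1.95  0.28  2.32]
-1 lever [-0.53  0.63  1.65 -0.    0.86  0.96]
-1 hatch [-0.49  0.48  2.12  1.16  0.28 -0.08]
-1 hatchopen [-0.06  0.48  2.15  1.09  0.07  0.36]
-1 tray [-1.01  0.76  1.93  1.47  0.43 -0.66]
-1 trayup [-1.01  0.31  1.75  0.63  0.78  0.33]
-1 over [-0.42  0.33  1.91  0.63  0.46  0.56]
-1 nest [-0.42  0.7   2.03  1.95  0.28 -0.82]
panel_edge [([613.0, -60.0, 158.0], 0.78)]
lever_plate [([562.0, -192.0, 128.0], 0.65), ([640.0, -395.0, 6.0], 0.17)]
lever_home [([547.0, -191.0, 101.0], 0.96)]
hatch_grip [([523.0, -65.0, 150.0], 0.62)]
dry_cabinet [([592.0, -63.0, -4.0], 0.67)]
pin_nest [([504.0, -369.0, 57.0], 0.42)]
4.6583
```

View pics/w1.png

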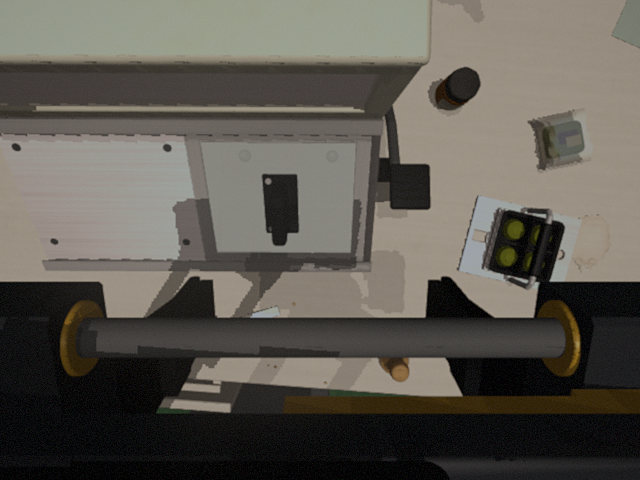

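Run:
```python
from h import *
P=np.load("w1.npy"); p=manip.current_position(); Rt=np.array(manip.current_tcp_rot())
T=(P-p)@Rt
for r in range(280,480,12):
    print(r,[ (int(T[r,c,0]),int(T[r,c,1]),int(T[r,c,2])) if not np.isnan(T[r,c,0]) and T[r,c,2]<60 else None for c in (20,100,190,320,460,520,600)])
# cabinet geometry from wrist cloud
F=P.reshape(-1,3);F=F[~np.isnan(F[:,0])]
B=F[(F[:,2]>180)&(F[:,2]<300)&(F[:,0]>580)&(F[:,0]<640)]
c,nn,k=ransac(B,cond=lambda a:abs(a[2])<.25); print("panel",c,nn,k)
for a,b in ((-140,-5),(25,190)):
    B=F[(F[:,0]>480)&(F[:,0]<590)&(F[:,1]>a)&(F[:,1]<b)&(F[:,2]>85)&(F[:,2]<165)]
    c,nn,k=ransac(B,cond=lambda a:abs(a[2])>.6);nn*=np.sign(nn[2]);print("slope",c,nn,k,np.arctan2(-nn[1],-nn[0]))
# front lip edge points & right wall edge: pixel columns
for c in range(60,360,40):
    z=P[240:290,c]; i=np.where(z[:,2]>70)[0]
    print(c,z[i.max()].round(1) if len(i) else None)
for r in range(130,260,20):
    z=P[r,340:400]; i=np.where(z[:,2]>70)[0]; print(r,z[i].round(0)[-1])
for t in ["inner_door"]:
    for m in models.masks_of("wrist",t)[:2]:
        Q=P[m["mask"]];Q=Q[~np.isnan(Q[:,0])];print(t,m["confidence"],np.percentile(Q,[2,50,98],axis=0).round().tolist())
B=P[170:205,395:428].reshape(-1,3);print("plate",np.nanpercentile(B,[3,50,97],axis=0).round(1).tolist());B=B[~np.isnan(B[:,0])];print(ransac(B,cond=lambda a:abs(a[2])>.7))
```

```text
280 [None, None, (10, -48, 6), None, None, None, None]
292 [(36, -59, -68), (34, -46, -62), (9, -45, -2), None, (10, 53, -6), None, (37, 58, -70)]
304 [(37, -53, -76), (31, -46, -63), (8, -43, -11), None, (9, 50, -13), None, (37, 55, -75)]
316 [(36, -52, -79), (29, -45, -65), (6, -41, -16), None, (8, 48, -21), None, (37, 52, -80)]
328 [(35, -50, -82), (31, -40, -74), (31, -23, -73), (31, 2, -74), (31, 29, -73), (31, 42, -73), (34, 52, -80)]
340 [(32, -51, -81), (30, -40, -76), (29, -22, -76), (29, 2, -75), (29, 29, -75), (29, 41, -75), (33, 51, -82)]
352 [(30, -51, -81), (26, -40, -75), (27, -22, -76), (27, 2, -76), (27, 29, -75), (27, 41, -76), (30, 52, -81)]
364 [(28, -52, -81), (19, -45, -67), (-8, -41, -22), None, (0, 45, -34), (13, 51, -57), (28, 53, -81)]
376 [(25, -52, -82), (16, -45, -67), None, None, (-5, 45, -33), (11, 50, -60), (25, 53, -81)]
388 [(23, -52, -82), (14, -45, -68), None, None, (-8, 45, -35), (8, 50, -60), (23, 53, -81)]
400 [(21, -52, -82), (11, -45, -69), None, (23, 2, -84), (23, 26, -85), (22, 38, -84), (23, 51, -85)]
412 [(18, -53, -81), (8, -46, -69), Non
[... 978 characters left out ...]
.4 -62.5 458.8]
140 [450.1  82.3  87. ]
180 [506.3 -59.6 394.5]
220 [457.4  -5.8  89.3]
260 [460.5 -49.1  87.6]
300 [463.  -93.   88.7]
340 [ 466.1 -136.8   86.3]
130 [ 621. -182.   98.]
150 [ 599. -184.  110.]
170 [ 578. -184.  124.]
190 [ 558. -185.  129.]
210 [ 536. -164.  110.]
230 [ 515. -166.  100.]
250 [ 492. -168.   87.]
inner_door 0.77 [[542.0, -215.0, -0.0], [570.0, -189.0, 126.0], [639.0, -173.0, 132.0]]
inner_door 0.49 [[458.0, -437.0, 1.0], [510.0, -353.0, 4.0], [558.0, -299.0, 61.0]]
plate [[545.7, -212.2, 124.1], [561.8, -197.1, 128.1], [577.9, -181.7, 131.7]]
(array([ 561.76228842, -197.00786329,  128.00940157]), array([-0.20222828, -0.01565233, -0.97921332]), np.int64(1130))
```

Run:
```python
from h import *
O=[593.5,-62.5];yw=.074
P=np.load("w1.npy")
Q=(P-[O[0],O[1],0]); Q=R.from_euler('z',-yw).apply(Q.reshape(-1,3)); 
h=-Q[:,0]*np.sin(np.radians(28))+Q[:,2]*np.cos(np.radians(28))
h0=125*np.sin(np.radians(28))+90*np.cos(np.radians(28))
for y in range(-112,112,4):
    m=(abs(Q[:,1]-y)<2)&(Q[:,0]>-100)&(Q[:,0]<0)&(Q[:,2]>60)&(Q[:,2]<170)
    if m.sum()>3: print(y,np.percentile(h[m]-h0,[5,50,95]).round(1),end=' | ')
m=lambda a,b:(abs(Q[:,1]-a)<30)&(Q[:,2]>60)&(Q[:,2]<200)&(abs(h-h0)<20)
print("\nfront x",[np.percentile(Q[m(a,0),0],0.5).round(1) for a in(-50,50)])
manip.close_gripper(5)
print(manip.current_opening())
manip.movep(list(C([-52,-128,175],O,yw)),rot(0,yw,-1))
im,W=cloud("wrist");cv2.imwrite("pics/w2.png",im[:,:,::-1])
T=(W-manip.current_position())@np.array(manip.current_tcp_rot())
for r in range(280,440,20): print(r,[(int(T[r,c,0]),int(T[r,c,1]),int(T[r,c,2])) if not np.isnan(T[r,c,0]) and T[r,c,2]<30 else None for c in (20,100,190,250,320,460,600)])
f0=np.array(manip.current_force());print(f0,manip.current_t())
```

```text
-112 [-57.  -19.6   4.2] | -108 [-58.7 -53.  -47.5] | -104 [-57.8 -51.4 -48.1] | -96 [-10.3  -9.1  -7.9] | -92 [-10.3  -9.1  -7.9] | -88 [-9.6 -3.4 -2.1] | -84 [-4.2 -3.1 -2. ] | -80 [-4.3 -3.1 -2. ] | -76 [-4.9 -3.4 -2. ] | -72 [-5.3 -4.1 -2.8] | -68 [-5.3 -4.1 -2.9] | -64 [-5.5 -4.1 -2.9] | -60 [-5.4 -4.1 -2.8] | -56 [-5.2 -4.  -2.9] | -52 [-5.3 -4.1 -2.9] | -48 [-5.3 -4.1 -2.9] | -44 [-5.5 -4.2 -2.9] | -40 [-5.3 -4.2 -2.9] | -36 [-5.4 -4.2 -2.9] | -32 [-5.3 -4.  -2.7] | -28 [-5.3 -4.2 -3. ] | -24 [-5.3 -4.1 -2.8] | -20 [-5.3 -3.8  0.1] | -16 [-5.1 -0.9  0.9] | -12 [-4.9 -1.   1. ] | -8 [-4.9 13.9 35.6] | -4 [-4.7 23.7 36.7] | 0 [-5.  23.6 36.5] | 4 [-4.9 -0.8 35.1] | 8 [-5.2 -2.7  1.3] | 12 [-5.1 -1.1  0.9] | 16 [-5.3 -4.1 -2.6] | 20 [-5.4 -4.  -2.8] | 24 [-5.4 -4.2 -3. ] | 28 [-5.4 -4.2 -2.9] | 32 [-5.3 -4.2 -2.9] | 36 [-5.3 -4.  -2.9] | 40 [-5.3 -4.1 -2.9] | 44 [-5.3 -4.1 -2.9] | 48 [-5.3 -4.1 -2.9] | 52 [-5.3 -4.1 -2.8] | 56 [-5.3 -4.2 -2.8] | 60 [-5.3 -4.1 -3. ] | 64 [-5.4 -4.  -2.8] | 68 [-5.3 -4.  -2.6] | 72 [-4.3 -3.1 -1.9] | 76 [-4.5 -3.2 -2. ] | 80 [-4.3 -3.1 -1.9] | 84 [
[... 306 characters left out ...]
 -120, 12), None, (36, -22, -71), (37, -10, -72), None, (37, 30, -72), None]
320 [(32, -57, -71), (32, -41, -71), (36, -20, -80), (36, -9, -80), (32, 2, -71), (36, 27, -80), (32, 58, -71)]
340 [(29, -55, -74), (29, -39, -74), (32, -20, -80), (33, -9, -81), (30, 2, -76), (33, 27, -81), (29, 57, -74)]
360 [None, None, (28, -20, -80), (29, -9, -81), None, (29, 28, -81), None]
380 [None, None, (24, -21, -80), (24, -10, -80), None, (24, 28, -80), None]
400 [None, (23, -36, -84), (23, -20, -84), (23, -9, -84), (23, 2, -84), (23, 27, -84), None]
420 [(24, -45, -91), (25, -31, -92), (25, -17, -92), (24, -8, -91), (24, 2, -91), (24, 25, -91), (25, 47, -92)]
[-0.14814627 -0.64939129  0.40954447] 7.225
```

View pics/w2.png

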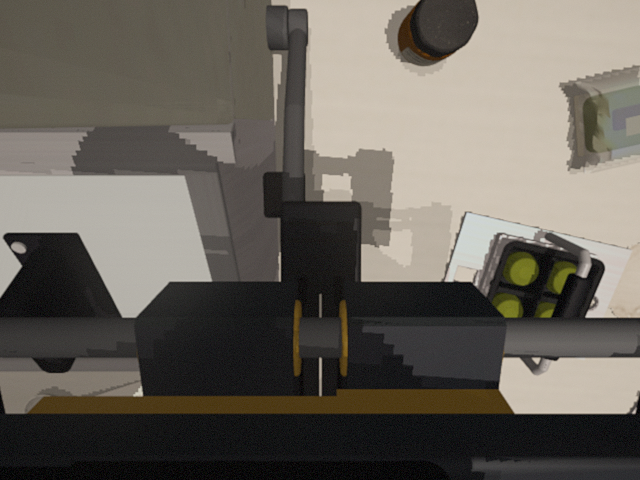

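Run:
```python
from h import *
O=[593.5,-64.5];yw=.074
p=C([-54,-128,150],O,yw); manip.movel(list(p),rot(0,yw,-1),velocity=80)
f0=np.array(manip.current_force())[2]; z=150
log=[]
while z>100:
    z-= 3 if z>120 else 1
    manip.movel([p[0],p[1],z],velocity=60)
    f=manip.current_force()[2]-f0; log.append((z,round(f,1)))
    if z<121 and f>10: break
    if f>16: break
manip.wait(.3); print(log,manip.current_force()[2]-f0,manip.current_position(),manip.current_t())
```

```text
[(147, np.float64(0.1)), (144, np.float64(-0.3)), (141, np.float64(0.8)), (138, np.float64(0.5)), (135, np.float64(1.1)), (132, np.float64(-0.0)), (129, np.float64(-0.3)), (126, np.float64(-0.4)), (123, np.float64(-0.7)), (120, np.float64(-0.0)), (119, np.float64(-0.6)), (118, np.float64(1.0)), (117, np.float64(1.6)), (116, np.float64(0.8)), (115, np.float64(0.9)), (114, np.float64(5.5)), (113, np.float64(8.7)), (112, np.float64(15.3))] 14.66051176079019 [ 549.21255754 -196.20513351  114.23080328] 12.4917
```

Run:
```python
from h import *
O=[593.5,-64.5];yw=.074;t=np.radians(28)
p=np.array(manip.current_position()); manip.movel([p[0],p[1],190],velocity=200)
manip.open_gripper()
Rh=rot(t,yw,-1); z=Rh[:,2]; g=np.array([522,-66,148.5]); tc=g+8*z
manip.movep(list(tc-60*z),Rh); manip.movel(list(tc),velocity=120)
f0=np.array(manip.current_force()); manip.close_gripper(15); print("op",manip.current_opening(),manip.current_finger_force(),f0)
yv=np.array([-np.sin(yw),np.cos(yw),0])
for d in (40,80,120,150,160,166,170):
    manip.movel(list(tc+d*yv),velocity=80 if d<155 else 40); f=np.array(manip.current_force())-f0
    print(d,(f@Rh).round(1),(np.array(manip.current_position())-tc)@yv)
    if -abs((f@yv))<-14: break
im,P=cloud("top");cv2.imwrite("pics/t2.png",im[60:400,100:560,::-1])
print(manip.current_t())
```

```text
op 0.16062812647244284 14.999454951030202 [ 0.29943707  0.11294011 -0.66966414]
40 [ 1.1 -2.4  0.8] 41.25924696549861
80 [ 1.  -2.2  1.7] 80.79605088552664
120 [ 0.7 -2.7  2.4] 120.80471842477908
150 [ 1.1 -3.1  4. ] 150.31082393563216
160 [-0.2  1.9  2.9] 159.50379783197644
166 [-0.3  1.7  2.3] 165.72140612141433
170 [-4.2 15.2  2.5] 166.0545295015844
20.625
```

View pics/t2.png

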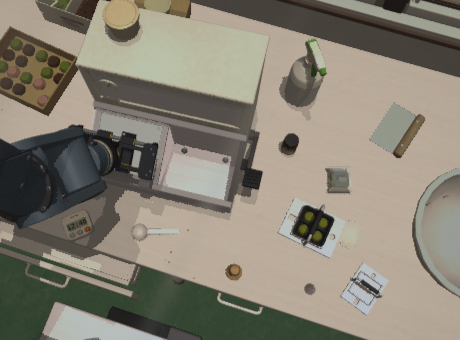

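Run:
```python
from h import *
O=[593.5,-64.5];yw=.074;t=np.radians(28)
z=rot(t,yw,-1)[:,2]; p=np.array(manip.current_position())
manip.open_gripper(); manip.movel(list(p-70*z),velocity=250)
manip.movep(list(C([-150,0,300],O,yw)),rot(np.radians(25),yw,-1))
im,P=cloud("wrist");cv2.imwrite("pics/w3.png",im[:,:,::-1]);np.save("w3.npy",P)
i=cams.camera_info("wrist");np.savez("w3p.npz",p=manip.current_position(),R=manip.current_tcp_rot())
print([(np.round(r["at"],1).tolist(),round(r["confidence"],2)) for r in models.landmark_of("wrist","pin_nest")])
print([(np.round(r["at"],1).tolist(),round(r["confidence"],2)) for r in models.landmark_of("wrist","lever_plate")])
print(manip.current_t())
```

```text
[([590.2, -62.6, 26.9], 0.67)]
[([547.3, -193.9, 104.8], 0.67), ([374.3, -6.5, 0.0], 0.56), ([586.8, -62.4, -0.3], 0.34)]
23.9917
```

View pics/w3.png

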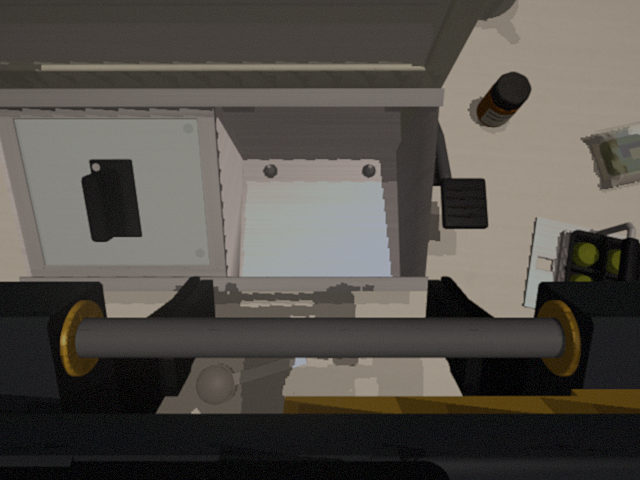

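Run:
```python
from h import *
P=np.load("w3.npy"); im=cv2.imread("pics/w3.png")
f=P[200:260,260:370].reshape(-1,3); print("floor z",np.nanmedian(f[:,2]))
out=[]
for u,v in ((270,171),(369,170)):
    b=P[v-11:v+12,u-11:u+12].reshape(-1,3); z=b[:,2]
    m=(z>29)&(z<44); q=b[m]; top=b[(z>35)&(z<44)]
    g=cv2.cvtColor(im,cv2.COLOR_BGR2GRAY)[v-14:v+15,u-14:u+15]; k=(g<95); ys,xs=np.nonzero(k)
    mm,c=np.array([q.mean(0),top.mean(0)]).round(1),len(q)
    print(mm.tolist(),c,len(top),"zmax",np.nanmax(z),"px",xs.mean()+u-14,ys.mean()+v-14,k.sum())
    out.append(top.mean(0))
    print(g[::3,::2])
a,b=out; n=(a+b)/2; d=a-b; print("mid",n,"dist",np.hypot(*d[:2]),"yaw",np.arctan2(-d[0],d[1]))
B=P.reshape(-1,3);B=B[~np.isnan(B[:,0])]
B=B[(B[:,2]>165)&(B[:,2]<240)&(B[:,0]>580)&(B[:,0]<640)]; c,nn,k=ransac(B,cond=lambda a:abs(a[2])<.25); print("panel",c,nn,k)
```

```text
floor z 24.328299476415793
[[587.3, -13.0, 35.1], [587.9, -12.9, 37.9]] 71 35 zmax 41.2834636268862 px 269.95 166.56 200
[[ 71  75  75  73  74  73  73  68  70  68  68  68  72  70  72]
 [138 137 126 119 120 119 118 137 136 138 138 139 139 132 120]
 [138 136 136 138 139 140 141 132 141 142 140 141 141 142 139]
 [136 136 136 137 129  69 119 103  66  67 126 138 138 138 137]
 [137 137 139 135  66  56  61  69  78  65  64 141 140 140 140]
 [136 139 139 133  73  57  62  67  69  63  61 142 140 141 141]
 [139 139 140 141 116  66  54  56  58  67 129 140 141 141 141]
 [136 137 134 138 138 141 124 121 123 139 137 139 138 139 140]
 [145 140 139 140 141 139 140 148 151 152 152 150 145 141 142]
 [153 155 153 153 153 154 154 153 154 156 155 153 154 154 157]]
[[595.0, -117.8, 35.1], [595.6, -117.7, 37.5]] 68 34 zmax 40.43603821489103 px 371.6862068965517 165.83793103448275 290
[[ 70  79  72  69  73  76  71  71  73  75  72  68  73  75  74]
 [ 72  74  73 126 128 126 130 128 130 112  83  72  74  68  69]
 [147 149 149 147 149 147 151 150 151 148 150 152 103  70  72]
 [146 146 145 147 140  97  57 105 111 128 149 149 150  75  71]
 [151 149 150 150  60  50  61  80  81  64 123 153 156  74  74]
 [145 147 148 128  46  49  61  64  72  58 102 151 153  73  70]
 [146 147 148 141  91  50  49  53  54  56 137 151 152  75  70]
 [148 149 149 152 151 144  99 107 132 153 152 152 153 133  72]
 [146 151 150 149 148 150 149 150 151 150 150 151 152 122  67]
 [162 163 160 162 162 162 162 162 161 163 163 163 164 141 100]]
mid [591.74453905 -65.30091604  37.70549364] dist 105.18613592354444 yaw 0.07405386236981218
panel [610.43710109   1.90772252 205.63157427] [-0.99520685 -0.07261006  0.0655066 ] 29023
```

Run:
```python
from h import *
yt=-.155;t=np.radians(30);Rt=rot(t,yt,-1);z=Rt[:,2]
b=np.array([505,-364.5,55])
p=np.array(manip.current_position()); manip.movel(list(p+[-10,0,60]),velocity=250)
manip.movep(list(b-130*z),Rt)
im,P=cloud("wrist");cv2.imwrite("pics/w4.png",im[:,:,::-1]);np.save("w4.npy",P)
F=P.reshape(-1,3);F=F[~np.isnan(F[:,0])]; F=F[np.hypot(F[:,0]-505,F[:,1]+364)<110]
h=F[(F[:,2]>52)&(F[:,2]<70)]; print("handle",len(h),cv2.minAreaRect(h[:,:2].astype(np.float32)),h.mean(0),np.percentile(h[:,2],95))
pl=F[(F[:,2]>2)&(F[:,2]<9)]; print("plate",len(pl),cv2.minAreaRect(pl[:,:2].astype(np.float32)))
print(manip.current_t())
```

```text
handle 2010 ((504.04931640625, -369.7508850097656), (11.50309944152832, 96.38113403320312), 81.24201202392578) [ 501.3849667  -369.11952135   59.24539423] 61.332785843138055
plate 9780 ((478.82867431640625, -374.8959045410156), (155.84335327148438, 149.53611755371094), 81.6139907836914)
25.7167
```

View pics/w4.png

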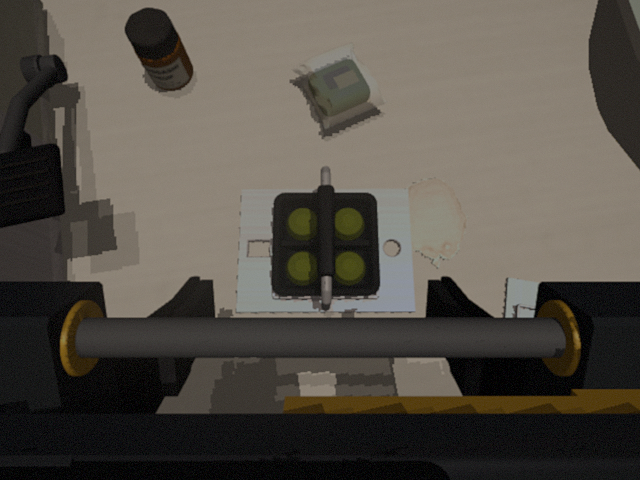

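Run:
```python
from h import *
P=np.load("w4.npy")
def ring(u0,u1,v0,v1):
    q=P[v0-4:v1+5,u0-4:u1+5].reshape(-1,3); return (np.nanmin(q[:,:2],0)+np.nanmax(q[:,:2],0))/2, np.nanmedian(q[:,2])
s=ring(247,271,240,257);h=ring(384,400,240,256);print(s,h,(s[0]+h[0])/2,s[0]-h[0])
yt=-.151
d=s[0]-h[0];print("yaw",np.arctan2(-d[0],d[1]),np.hypot(*d))
F=P[180:320,230:420].reshape(-1,3);m=(F[:,2]>1.7)&(F[:,2]<7)
hh=F[(F[:,2]>52)]
for nm,q in (("plate",F[m]),("handle",hh)):
    l=R.from_euler('z',-yt).apply(q-[504,-368,0]); print(nm,np.percentile(l[:,:2],[1,99],axis=0).round(1).tolist())
```

```text
(array([ 509.69860979, -318.65747608]), np.float64(2.7863054536937852)) (array([ 495.81499937, -422.52538142]), np.float64(2.9927036248154195)) [ 502.75680458 -370.59142875] [ 13.88361042 103.86790534]
yaw -0.13287840217839267 104.79168095792632
plate [[-49.3, -69.3], [50.0, 66.5]]
handle [[-72.2, -16.3], [34.4, 18.6]]
```

```bash
python3 - <<'E'
from h import *
yt=-.151;t=np.radians(30);Rt=rot(t,yt,-1)
b=np.array([504,-367.2,56])
manip.movel(list(b-60*Rt[:,2]),Rt,velocity=200); manip.movel(list(b),velocity=100)
f0=np.array(manip.current_force()); manip.close_gripper(40); print("op",manip.current_opening(),manip.current_finger_force(),(np.array(manip.current_force())-f0).round(1))
manip.movel(list(b+[0,0,40]),velocity=50); manip.wait(.2)
print((np.array(manip.current_force())-f0).round(1),manip.current_finger_force(),manip.current_position())
im,P=cloud("wrist");cv2.imwrite("pics/w5.png",im[:,:,::-1]);np.save("w5.npy",P)
np.savez("w5p.npz",p=manip.current_position(),R=manip.current_tcp_rot())
im,P=cloud("side");cv2.imwrite("pics/s5.png",im[:,:,::-1]);np.save("s5.npy",P)
print(manip.current_t())
E
python3 -c "
import cv2,numpy as np
a=cv2.imread('pics/w5.png');b=cv2.imread('pics/s5.png')[80:320,300:620]
cv2.imwrite('pics/c5.png',np.vstack([cv2.resize(a,(400,300)),cv2.resize(b,(400,300))]))"
```

```text
op 0.1333160283177629 39.998303800821304 [ 1.8 -0.  -0.8]
[ 0.7  0.6 -3.6] 39.998355590505525 [ 503.85868647 -367.06319633   95.61753162]
29.4083
```

View pics/c5.png

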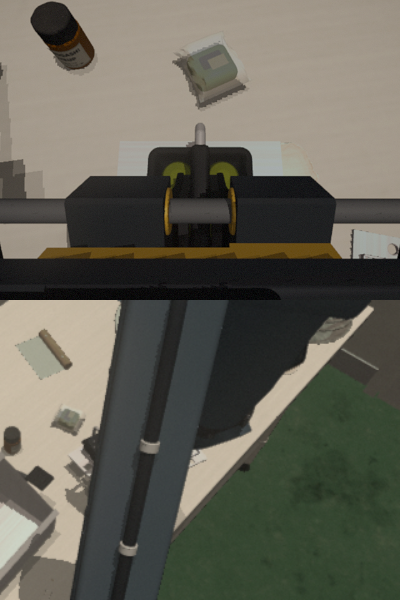

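Run:
```python
from h import *
P=np.load("w5.npy");D=np.load("w5p.npz"); yt=-.151
L=R.from_euler('z',-yt).apply((P-D["p"]).reshape(-1,3)).reshape(P.shape)
B=L[215:285,170:480].reshape(-1,3);B=B[~np.isnan(B[:,0])]
pl=B[(B[:,2]>-62)&(B[:,2]<-42)]
c,nn,k=ransac(pl,tol=1.5,cond=lambda a:abs(a[2])>.9);nn*=np.sign(nn[2]);print("plate",c,nn,k, "z at origin",c[2]+(nn[0]*c[0]+nn[1]*c[1])/nn[2])
q=pl[abs((pl-c)@nn)<2.5]
print("yrange",np.percentile(q[:,1],[.5,99.5]),"xmax by y",[(y,np.percentile(q[abs(q[:,1]-y)<4,0],98).round(1)) for y in (-60,-50,-40,40,50,60) if (abs(q[:,1]-y)<4).sum()>5])
h=L[190:270,300:345].reshape(-1,3);h=h[(h[:,2]>-15)&(h[:,2]<15)&(h[:,0]>12)];print("handle",len(h),np.percentile(h,[1,50,99],axis=0).round(1).tolist())
```

```text
plate [ 38.0672915   -2.26116161 -52.56633275] [-4.78315619e-04 -2.90966088e-03  9.99995653e-01] 6488 z at origin -52.57796176865799
yrange [-70.62605333  65.71222702] xmax by y [(-60, np.float64(49.8)), (-50, np.float64(49.9)), (-40, np.float64(50.4)), (40, np.float64(50.1)), (50, np.float64(49.8)), (60, np.float64(49.8))]
handle 1691 [[16.4, -8.4, -4.8], [27.4, -2.5, 3.5], [48.6, 3.0, 5.6]]
```

Run:
```python
from h import *
O=[592.3,-62.8];yw=.074;t=np.radians(30);Rc=rot(t,yw,-1)
p=np.array(manip.current_position())
manip.movel(list(p+[0,0,170]),velocity=200)
manip.movel(list(C([-55,0,265],O,yw)),Rc,velocity=220)
manip.movel(list(C([-50,0,180],O,yw)),velocity=150)
manip.wait(.2); f0=np.array(manip.current_force())
def rep(s): print(s,(np.array(manip.current_force())-f0).round(1),np.array(manip.current_position()).round(1),manip.current_t())
for z in (150,125,105):
    manip.movel(list(C([-48,0,z],O,yw)),velocity=100); rep(z)
for x in (-25,0):
    manip.movel(list(C([x,0,105],O,yw)),velocity=70); rep(x)
    if np.linalg.norm(np.array(manip.current_force())-f0)>8: print("contact");break
im,P=cloud("wrist");cv2.imwrite("pics/w6.png",im[:,:,::-1]);np.save("w6.npy",P)
```

```text
150 [ 1.   0.6 -0.5] [544.6 -66.4 150.3] 33.3
125 [ 0.6 -0.4 -0.3] [544.8 -66.5 125.6] 33.7
105 [ 0.9 -0.1 -0.8] [544.8 -66.4 105.7] 34.05
-25 [ 0.4 -0.4  0.1] [567.5 -64.6 105.7] 34.525
0 [1.  0.4 0.1] [591.5 -62.5 104.8] 35.0333
```

View pics/w6.png

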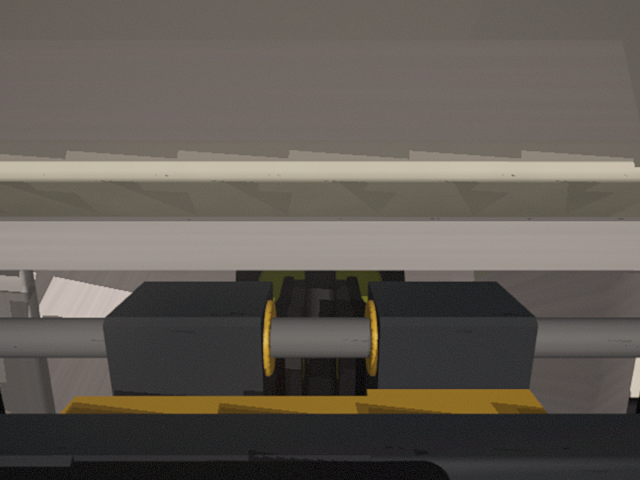

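Run:
```python
from h import *
O=[592.3,-62.8];yw=.074
f0=np.array(manip.current_force())
for z in (100,98,96,94,92,90,88,86,84,83,82,81,80,79):
    manip.movel(list(C([0,0,z],O,yw)),velocity=30)
    f=np.array(manip.current_force())-f0; print(z,f.round(1),np.array(manip.current_position()).round(1))
    if np.linalg.norm(f)>6: break
print(manip.current_t())
```

```text
100 [ 0.1 -0.2 -0.4] [591.7 -62.7  99.7]
98 [-0.4 -0.   0.6] [592.2 -62.8  98. ]
96 [-0.6  0.2 -0.1] [592.2 -62.8  96. ]
94 [-0.7  0.2  0.2] [592.3 -62.8  94. ]
92 [-0.4  0.4  0.4] [592.2 -62.8  91.9]
90 [-0.2  0.7  0.5] [592.2 -62.8  90. ]
88 [-0.  -0.3  0.6] [592.3 -62.9  88. ]
86 [-4.7 -2.2 11.9] [592.5 -62.8  87.6]
37.15
```

Run:
```python
from h import *
O=[592.3,-62.8];yw=.074
b=C([0,0,0],O,yw); off=np.array([-1.3,-.6,0]); f0=np.array([0,0,0.])
manip.movel(list(b+off+[0,0,90]),velocity=40); manip.wait(.1); f0=np.array(manip.current_force())
z=89.
for i in range(22):
    manip.movel(list(b+off+[0,0,z]),velocity=30)
    f=np.array(manip.current_force())-f0; p=np.array(manip.current_position()); print(round(z,1),off.round(1),f.round(1),p.round(1))
    if f[2]>5:
        if p[2]<83.5: break
        l=f[:2]; n=np.linalg.norm(l)
        if n>1: off[:2]+=.7*l/n
        z+=.7
    else: z-=1
print(manip.current_t())
```

```text
89.0 [-1.3 -0.6  0. ] [-1.  -0.4  0.2] [590.9 -63.3  88.6]
88.0 [-1.3 -0.6  0. ] [-0.3 -0.1  0.2] [590.9 -63.3  87.8]
87.0 [-1.3 -0.6  0. ] [-0.4 -0.9  2.4] [591.1 -63.4  87.2]
86.0 [-1.3 -0.6  0. ] [-3.4 -2.   9. ] [591.3 -63.4  87. ]
86.7 [-1.9 -1.   0. ] [-0.5 -0.7  3.9] [590.6 -63.8  86.8]
85.7 [-1.9 -1.   0. ] [-3.7 -2.3 11.4] [590.7 -63.8  86.6]
86.4 [-2.5 -1.3  0. ] [-1.  -0.5  4.5] [590.3 -64.   86.6]
85.4 [-2.5 -1.3  0. ] [-2.8 -1.7 12. ] [590.3 -64.   86.3]
86.1 [-3.1 -1.7  0. ] [0.4 0.2 6.5] [590.  -64.2  86.4]
86.8 [-3.1 -1.7  0. ] [3.2 1.7 0.1] [589.8 -64.3  86.6]
85.8 [-3.1 -1.7  0. ] [3.3 1.1 5.1] [589.9 -64.4  86.3]
86.5 [-2.4 -1.5  0. ] [3.6 0.8 1.6] [589.9 -64.3  86.4]
85.5 [-2.4 -1.5  0. ] [ 1.  -0.9  8.5] [589.9 -64.3  86.2]
86.2 [-1.9 -1.9  0. ] [-0.1  1.7  7.1] [590.  -64.4  86.2]
86.9 [-2.  -1.2  0. ] [1.9 0.5 2.1] [590.  -64.2  86.5]
85.9 [-2.  -1.2  0. ] [-1.3 -1.8  8.2] [590.1 -64.2  86.3]
86.6 [-2.4 -1.8  0. ] [1.1 2.2 3. ] [590.  -64.5  86.5]
85.6 [-2.4 -1.8  0. ] [-0.   0.1  8.6] [590.1 -64.5  86.2]
86.3 [-2.4 -1.8  0. ] [1.5 1.6 5. ] [590.1 -64.6  86.4]
87.0 [-1.9 -1.3  0. ] [ 1.6 -0.1  0.9] [590.2 -64.3  86.7]
86.0 [-1.9 -1.3  0. ] [-0.7 -0.8  7.9] [590.3 -64.3  86.4]
86.7 [-2.3 -1.8  0. ] [1.7 0.9 1.9] [590.1 -64.5  86.6]
43.0083
```

Run:
```python
from h import *
O=[592.3,-62.8];yw=.074
b=C([0,0,0],O,yw)+[-1.2,-.7,0]
manip.movel(list(b+[0,0,91]),rot(np.radians(26.5),yw,-1),velocity=40); manip.wait(.1); f0=np.array(manip.current_force())
for z in (88,86,85,84,83,82,81):
    manip.movel(list(b+[0,0,z]),velocity=30)
    f=np.array(manip.current_force())-f0; p=np.array(manip.current_position()); print(z,f.round(1),p.round(1))
    if np.linalg.norm(f)>4.5: break
print(manip.current_wrist_torque(),manip.current_t())
```

```text
88 [ 1.2  0.6 -0.3] [592.3 -64.   88.5]
86 [ 1.2 -0.1  6. ] [592.6 -63.9  87.2]
[ 0.87198378 -1.14273619  0.17150938] 44.1833
```

Run:
```python
from h import *
a,P=cloud("top");b,Q=cloud("side");w,W=cloud("wrist");np.savez("st.npz",P=P,Q=Q,W=W,p=manip.current_position(),R=manip.current_tcp_rot())
A=cv2.resize(a[165:285,220:380,::-1],(400,300),interpolation=cv2.INTER_CUBIC);B=cv2.resize(b[190:310,220:380,::-1],(400,300),interpolation=cv2.INTER_CUBIC);W_=cv2.resize(w[250:440,0:640,::-1],(800,238))
im=np.vstack([np.hstack([A,B]),W_]);cv2.imwrite("pics/m.png",cv2.convertScaleAbs(im,alpha=1.5,beta=20));print(manip.current_position())
for n in("top","side","wrist"):
    for k in("transfer_tray","sweets_cup"): print(n,k,[(np.round(r["at"],1).tolist(),round(r["confidence"],2)) for r in models.landmark_of(n,k)][:2])
print(manip.current_t())
```

```text
[592.63824352 -63.91256294  87.23230452]
top transfer_tray [([587.3, -61.9, 29.9], 0.79), ([403.1, -525.0, -1.3], 0.55)]
top sweets_cup []
side transfer_tray [([399.7, -521.8, -1.5], 0.75)]
side sweets_cup []
wrist transfer_tray [([587.6, -61.0, 28.5], 0.74)]
wrist sweets_cup []
44.6333
```

View pics/m.png

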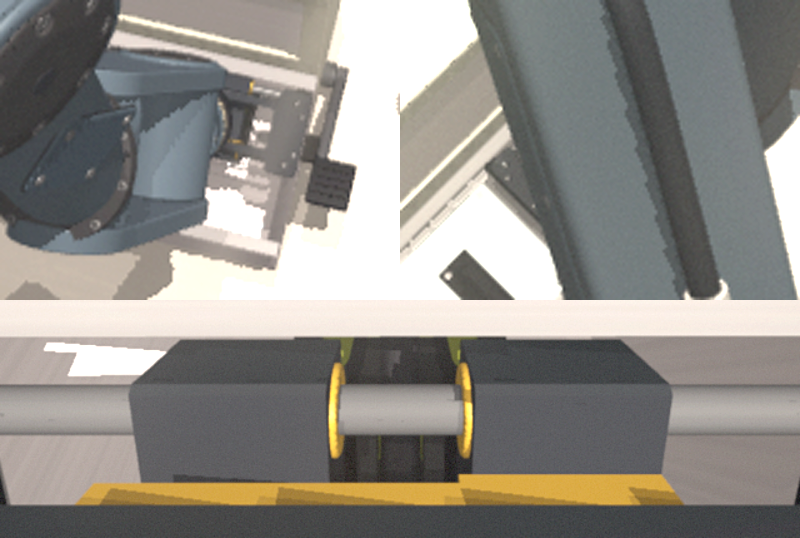

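Run:
```python
from h import *
O=[592.3,-62.8];yw=.074
b=C([0,0,0],O,yw)+[.2,-.2,0]
def rep(z):
    f=np.array(manip.current_force()); print(z,f.round(1),np.array(manip.current_wrist_torque()).round(2),np.array(manip.current_position()).round(1)); return f
rep(0)
manip.movel(list(b+[0,0,100]),velocity=60); manip.wait(.15); f0=rep(100)
for z in (92,90,88,87,86,85,84,83,82):
    manip.movel(list(b+[0,0,z]),velocity=40); f=rep(z)-f0
    if np.linalg.norm(f)>5.5: break
D=np.load("st.npz")
# chamber rails: right end plate & rail heights seen from top
print(manip.current_tcp_rot().round(3).tolist(),manip.current_t())
```

```text
0 [4.8 1.1 4. ] [ 0.87 -1.1   0.2 ] [592.6 -63.9  87.2]
100 [ 0.6 -0.6 -3. ] [-0.12  0.6  -0.  ] [591.3 -62.7  99. ]
92 [ 1.2 -0.2 -2.9] [-0.13  0.59  0.04] [592.4 -63.1  91.6]
90 [ 2.  -0.8 -3.8] [-0.04  0.4   0.04] [592.7 -63.1  90.1]
88 [ 1.9  0.9 -1.4] [-0.09  0.08 -0.  ] [593.1 -63.2  88.3]
87 [2.1 0.1 2.8] [ 0.53 -0.3   0.01] [593.2 -63.1  87.7]
[[0.892, 0.073, 0.446], [0.065, -0.997, 0.033], [0.448, -0.0, -0.894]] 46.2667
```

Run:
```python
from h import *
O=[592.3,-62.8];yw=.074;Rc=rot(np.radians(30),yw,-1)
b=C([0,0,0],O,yw)+[-.2,-.3,0]
def rep(s):
    print(s,np.array(manip.current_force()).round(1),np.array(manip.current_position()).round(1),round(manip.current_opening(),3),manip.current_t())
manip.movel(list(b+[0,0,92]),Rc,velocity=60); manip.movel(list(b+[0,0,88.2]),velocity=40);manip.wait(.1);rep("pos")
for g in (10,6,4,3):
    manip.close_gripper(g);manip.wait(.15);rep(g)
```

```text
pos [ 0.3  0.1 -2.8] [592.1 -63.1  88.1] 0.135 47.1083
10 [-0.2  0.  -1.8] [592.1 -63.1  88.3] 0.139 47.475
6 [-0.5  0.4 -2.3] [592.1 -63.1  88.2] 0.142 47.8417
4 [ 0.1 -0.5 -3.4] [592.1 -63.1  88.2] 0.137 48.2083
3 [-0.5  0.8 -2.2] [592.1 -63.1  88.2] 0.137 48.575
```

Run:
```python
from h import *
O=[592.3,-62.8];yw=.074;Rc=rot(np.radians(24.5),yw,-1)
b=C([0,0,0],O,yw)+[-.2,-.3,0]
def rep(s):
    f=np.array(manip.current_force());print(s,f.round(1),np.array(manip.current_position()).round(1),manip.current_t());return f
manip.movel(list(b+[0,0,89]),Rc,velocity=30);rep("rot")
for z in (87.5,86.5,85.5,84.5,83.5,82.5):
    manip.movel(list(b+[0,0,z]),velocity=40);f=rep(z)
    if f[2]>5: break
manip.open_gripper();manip.wait(.2);rep("open")
z=np.array(manip.current_tcp_rot())[:,2];p=np.array(manip.current_position())
manip.movel(list(p-25*z),velocity=80);rep("back")
manip.movel(list(p-110*z),velocity=200);rep("back")
im,P=cloud("wrist");np.save("w7.npy",P);cv2.imwrite("pics/w7.png",im[:,:,::-1])
im,P=cloud("top");np.save("t7.npy",P)
for n in("top","wrist"):
    for k in("transfer_tray","sweets_cup"): print(n,k,[(np.round(r["at"],1).tolist(),round(r["confidence"],2)) for r in models.landmark_of(n,k)][:2])
print(manip.current_t())
```

```text
rot [ 0.6 -1.2 -2.1] [592.1 -63.   89.1] 49.3333
87.5 [-1.9 -0.9  4.9] [592.3 -62.9  88.4] 49.5833
86.5 [-4.6 -0.8 11.4] [592.4 -62.9  88.2] 49.8333
open [-4.6 -0.9 11.7] [592.4 -62.9  88.3] 51.4083
back [-0.1 -0.3 -0.5] [582.2 -63.9 111.2] 51.8917
back [ 0.8 -0.  -0.7] [546.9 -66.5 187.9] 52.4667
top transfer_tray [([401.5, -524.5, -1.9], 0.73)]
top sweets_cup [([590.0, -64.3, 31.0], 0.75), ([542.1, -191.0, 103.4], 0.42)]
wrist transfer_tray [([586.6, -61.1, 22.8], 0.63)]
wrist sweets_cup [([591.3, -61.2, 30.6], 0.88)]
52.7667
```

Run:
```python
from h import *
O=[592.3,-62.8];yw=.074
for n in("w7","t7"):
    P=np.load(n+".npy").reshape(-1,3);L=R.from_euler('z',-yw).apply(P-[O[0],O[1],0])
    for nm,y0,y1,x0,x1 in (("plateL",44,66,-46,-10),("plateR",-66,-46,-46,-10),("floor",-60,60,-110,-60),("handle",-6,6,-40,15)):
        q=L[(L[:,1]>y0)&(L[:,1]<y1)&(L[:,0]>x0)&(L[:,0]<x1)&(L[:,2]<110)&(L[:,2]>10)]
        if len(q)>10: print(n,nm,len(q),np.percentile(q[:,2],[10,50,90]).round(1))
    q=L[(abs(L[:,1])<75)&(L[:,2]>26.5)&(L[:,2]<33)&(L[:,0]<0)&(L[:,0]>-80)]
    if len(q)>50: print("front edge x",np.percentile(q[:,0],2).round(1),"y",np.percentile(q[:,1],[1,99]).round(1))
```

```text
w7 plateL 1386 [27.5 28.5 29.4]
w7 plateR 1258 [27.6 28.4 29.4]
w7 floor 6393 [23.3 24.2 25.2]
w7 handle 1432 [45.3 84.9 86.1]
front edge x -50.4 y [-70.3  65.3]
t7 floor 307 [22.5 25.2 28.2]
t7 handle 17 [30.9 39.9 82.8]
front edge x -78.8 y [-73.4  -5.5]
```

Run:
```python
from h import *
yw=.074;t=np.radians(28);Rh=rot(t,yw,-1); z=Rh[:,2]; tc=np.array([522,-66,148.5])+8*z
yv=np.array([-np.sin(yw),np.cos(yw),0]); h=tc+166*yv
manip.movel(list(tc+60*yv-75*z),Rh,velocity=250); manip.movel(list(h-70*z),velocity=250); manip.movel(list(h),velocity=150)
f0=np.array(manip.current_force()); manip.close_gripper(15); print("op",manip.current_opening(),manip.current_t())
for d in (100,30,8,2,-1,-3,-4.5,-6):
    manip.movel(list(tc+d*yv),velocity=100 if d>9 else 40); f=np.array(manip.current_force())-f0
    print(d,(f@yv).round(1),((np.array(manip.current_position())-tc)@yv).round(2))
    if d<5 and f@yv>12: break
manip.open_gripper(); p=np.array(manip.current_position()); manip.movel(list(p-60*z),velocity=200)
im,P=cloud("top")
print([(np.round(r["at"]).tolist(),round(r["confidence"],2)) for r in models.landmark_of("top","lever_plate")][:1],[(np.round(r["at"]).tolist(),round(r["confidence"],2)) for r in models.landmark_of("wrist","hatch_grip")][:1],manip.current_force(),manip.current_t())
```

```text
op 0.15899215454643922 56.3417
100 -2.7 99.41
30 -3.2 29.19
8 -1.2 7.24
2 -0.2 1.5
-1 0.8 -1.2
-3 4.3 -2.21
-4.5 8.0 -2.26
-6 11.3 -2.31
[([682.0, -258.0, -3.0], 0.64)] [] [0.38602954 0.50405935 0.13188682] 61.95
```

Hatch hits its stop at −2.3 mm (166.05 open minus −2.3 ≈ 168 mm of travel), so it is shut. The tray lay flush and the hand is clear.

```bash
python3 -c "
from h import *
print(workorder.hand_in(),manip.current_t())"
```

```text
the job is handed in; nothing more can be done
the job is handed in; nothing more can be done
```

The job is handed in, at about 62 s of the 72 s allowed; the inner door was pressed shut first, the tray lies flush over both pins and the hatch is shut at its stop, but the gripper's body met the hatch frame and the tray dropped its last 5 mm or so when released.

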